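# Fill the last cell of the soap refill crate and sweep it with the gauge bar

### The arm

A 6-joint arm with a two-finger parallel gripper is mounted at the origin on the work surface. World frame = base frame: x ahead of the robot, y to its left, z up, the work surface at z = 0. Lengths are in m, angles in degrees, forces in N, time in s.
With the tool pointing down it reaches from about 0.35 to 0.85 m from the base axis. Payload 8.1 kg.
Tool frame: the origin (TCP) lies midway between the tips of the shut fingers; the grasp point (between the pads) lies 19 mm behind it; z points along the fingers, y is the line along which they close (so a half turn about z gives the same grasp; the last joint's range is limited). The gripper opens to 93 mm and grips with 3 to 60 N. Pads are 15 mm wide; open, the fingers measure 128 mm over their backs; the gripper's body (75 mm by 188 mm) begins 65 mm behind the grasp point.
Start: joints at [70.508, 7.471, 85.268, -0, 87.261, -4.893], TCP at [0.151, 0.581, 0.219] pointing down, gripper open.
Joint ranges: [-169.43, 169.43], [-51.17, 129.36], [1.28, 143.12], [-76.62, 256.62], [0, 156.53], [-152.29, 152.29]. Speed limits (degrees/s): [136.94, 136.94, 159.86, 180, 180, 180].

### API

Orientations are given as [roll, pitch, yaw] about the fixed x, y, z axes, in that order (R = Rz(yaw) Ry(pitch) Rx(roll)).
In Python, from station import robot, cams gives the robot as it stands (robot), with the cameras (cams).
- The arm moves only by the shell command python3 shift.py 'ROWS' [OPENING] [FORCE]. ROWS is a JSON list that holds a single list of rows (three levels of brackets), with 1 to 10 rows, each of 6 numbers: dx, dy, dz in m, then a rotation vector rx, ry, rz in degrees; each row is the pose to reach, as a shift and turn from the pose commanded when the command began, along the tool's axes at that moment; what a row does not reach only later rows make up. A row lasts 1/12 s, in which the tool goes at most 0.0417 m and 7.16 degrees, less where a joint would pass 70% of its speed; a pose out of reach is approached as far as the arm can. OPENING is the opening from 0.0 (shut) to 1.0 (fully open), set as the command begins (- or left out keeps the last). The fingers move at their own pace and stop on an object; FORCE is the grip in N (left out, the last holds). Time passes only in rows, so rows that do not move let the fingers close. It prints the time, the measured TCP pose, the force, the opening and the grip force at its end. Input that does not fit is refused with a message, and nothing moves.
- robot.sense(): the state, without advancing time (a new reading comes with each control period).
- cams.get_image(name): name is "scene" or "top" or "wrist"; returns the picture (420x560x3 uint8, red, green, blue); there is no depth.
- cams.camera_info(name): a dict with "mtx" (3x3 intrinsics, pixels), "distortion" ([k1, k2, p1, p2, k3] as OpenCV has them; the pictures are not rectified), "world_from_camera" (4x4, takes a point from camera to world coordinates); the wrist camera has in their place "hand_eye" (4x4, takes a point from camera to tool coordinates, whose origin is the TCP and whose axes are the flange's). Camera axes: x right, y down, z forward; pixel columns grow to the right and rows downward; lengths in m; the calibration is good to about 2 mm. A picture is of the moment at which its call begins: read the wrist's pose just before it. camera_info takes no time and is no camera call.
- robot.finish_job(): hands the job in; it is judged then, once.
The state is a dict: "time_s": time; "qpos": joint angles; "joint_vel": joint speeds; "joint_efforts": joint torques, N m; "tcp_pos": TCP position; "tool_rot": TCP orientation; "ft_force": force on the tool from outside, world axes, zero at the start; "ft_torque": the same for the moment, N m; "grip_width": opening from 0.0 (shut) to 1.0 (fully open); "gripper_force": force on a finger pad.
Only numpy, scipy, OpenCV 4.12 (cv2) and the standard library are available. Lean on these libraries where they do the work, as an engineer would, in place of code of your own. Each camera call takes 0.05 s, during which the arm holds its last target. There are 200 camera calls.

### The job

The soap refill crate has one empty cell. Of the loose containers standing between you and the crate, take the bottle that fits the cell without standing above the rim, lower it upright into the empty cell without dropping it, and let it go. Then sweep the gauge bar along the rim over all the cells, right to the far end of its travel, to show that nothing protrudes.

Things in the scene. Friction and masses are not known exactly. Their poses are not given: they have to be found in the camera images.
- low_bottle: low round white bottle, 96 mm tall, loose in a row before the crate. Body 56 mm across to 52 mm height, shoulder sloping in to 64 mm, then a screw cap 32 mm across, 64 to 96 mm high, to grip from above, any yaw. Origin: centre of underside, z up. Beside it, order varies: two like bottles 132 mm tall (would stand above the rim) and a tub 92 mm across, 96 mm tall (too broad for a cell).
- cell_pad: card on the floor of the crate's empty cell; origin: centre of cell floor, x across, y along the crate. Fixed grey open crate: inside 130 (x) by 340 mm (y), walls 6 mm, rim 104 mm above this floor. Three cells in a row along y, 84 mm pitch, 80 clear, dividers 34 mm tall; two hold low bottles; which is empty varies. Fingers spread along x, opened 80 mm or less, clear neighbours and walls.
- bar_grip (a point): point to pinch on the gauge bar's handle, a black upright fin 36 mm (crate x) by 12 mm (crate y), 34 mm tall, on a flat aluminium bar that lies across the crate's rim. The point is 10 mm below the fin's top, 24 mm above the bar's upper face; axes as the cell pad's. Bar 20 mm wide, 8 mm thick, underside 1 mm above the rim.
- gauge_bar (a joint): travel of the gauge bar in m along the crate's +y: 0 at the crate's right end as seen by the robot, 0.296 at the stop at its left end. Starts within 0.012 of the right end, beside the cells. Slides with about 1.5 N friction and stays where left; anything standing above the rim stops it.

How it is judged:
By the outcome, as a careful person would: the job done as asked, in the order asked, and still so for the second after the job is handed in, with the robot touching nothing.
It also fails if it takes over 61 s, if anything falls off the work surface, if the arm or the gripper's body presses on something with over 40 N, if the wrist force passes 120 N, or if a joint passes its speed limit or range.

## Working session

There is one attempt and no reset: what is moved stays moved. The work goes in short steps, Python scripts to look and compute and a shell command to move; the robot and the scene stay as the last step left them, time stands still between calls to the robot, and variables do not carry over. Pictures are saved under pics/ and viewed, at most 10 in all, crops included, and the job is handed in when it is done.

```bash
ls; mkdir -p pics; python3 - <<'E'
from station import robot, cams
import cv2,numpy as np
s=robot.sense();print(s)
for n in("scene","top"):
    cv2.imwrite(f"pics/{n}0.png",cams.get_image(n)[:,:,::-1]);c=cams.camera_info(n);print(n,{k:np.round(v,4).tolist() for k,v in c.items() if k!='name'})
print(cams.camera_info("wrist"))
E
```

```text
pics
shift.py
station.py
{'time_s': 0.0, 'qpos': array([ 7.05076807e+01,  7.51558339e+00,  8.53289383e+01, -2.44861776e-03,
        8.72616211e+01, -4.89403832e+00]), 'joint_vel': array([-0.09124034, -0.08301656,  0.03408411, -0.09346408,  0.02039757,
        0.10079164]), 'joint_efforts': array([-1.25921179e-03, -5.59842932e+01, -4.91752660e+01,  7.68038048e-02,
        3.54190345e-02, -1.34828383e-04]), 'tcp_pos': array([0.15103655, 0.58008774, 0.21758577]), 'tool_rot': array([-1.79894036e+02, -6.61869709e-03,  1.65401832e+02]), 'ft_force': array([-0.40047061,  0.15875863,  0.09750462]), 'ft_torque': array([-0.0318813 , -0.01842519, -0.01579007]), 'gripper_force': 0.0, 'grip_width': 1.002225572304189}
scene {'mtx': [[398.562, 0.0, 283.1031], [0.0, 398.562, 201.8975], [0.0, 0.0, 1.0]], 'distortion': [-0.09, 0.0, 0.0, 0.0, 0.0], 'world_from_camera': [[0.1511, 0.6487, -0.7459, 1.0516], [0.9885, -0.0948, 0.1178, -0.0819], [0.0057, -0.7551, -0.6556, 0.5238], [0.0, 0.0, 0.0, 1.0]]}
top {'mtx': [[540.5778, 0.0, 279.4027], [0.0, 540.5778, 199.551], [0.0, 0.0, 1.0]], 'distortion': [-0.0292, 0.0, 0.0, 0.0, 0.0], 'world_from_camera': [[-0.0226, -0.9825, 0.1849, 0.3725], [-0.9988, 0.0302, 0.0384, -0.0147], [-0.0433, -0.1838, -0.982, 1.0629], [0.0, 0.0, 0.0, 1.0]]}
{'mtx': array([[368.98135732,   0.        , 280.39815635],
       [  0.        , 368.98135732, 201.74040376],
       [  0.        ,   0.        ,   1.        ]]), 'distortion': array([-0.03914256,  0.        ,  0.        ,  0.        ,  0.        ]), 'hand_eye': array([[ 6.87900528e-05, -9.63816526e-01, -2.66566500e-01,
         7.38470393e-02],
       [ 9.99999896e-01,  1.86748358e-04, -4.17160852e-04,
         5.53881320e-04],
       [ 4.51847380e-04, -2.66566444e-01,  9.63816438e-01,
        -1.65530734e-01],
       [ 0.00000000e+00,  0.00000000e+00,  0.00000000e+00,
         1.00000000e+00]])}
```

View pics/scene0.png

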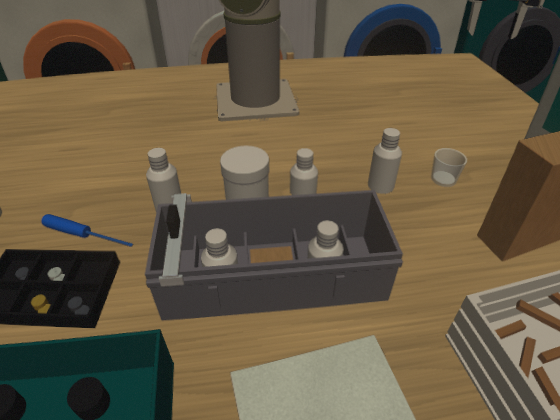

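View pics/top0.png

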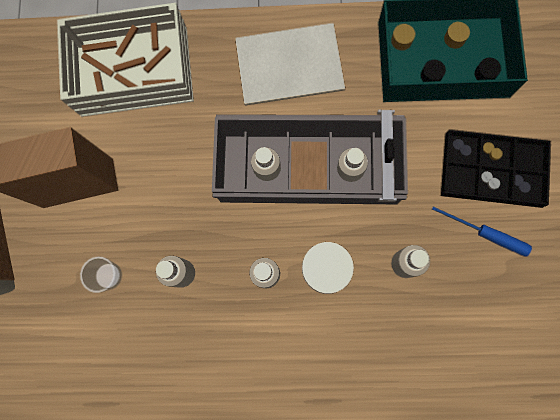

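The scene camera shows the low bottle third from the left in the row (cap near 305,158), between the tub and a tall bottle. The middle cell, with the card near (270,255), is empty, and the bar is at the image-left end. In the top view the low bottle's cap is at (264,271), the card at (309,164) and the fin at (389,150). I'll enlarge the top view to get exact pixels.

```bash
python3 - <<'E'
import cv2
a=cv2.imread("pics/top0.png")[105:295,205:415]
cv2.imwrite("pics/crop.png",cv2.resize(a,(0,0),fx=3,fy=3,interpolation=cv2.INTER_CUBIC))
E
cat > h.py <<'E'
import numpy as np,cv2
from station import robot, cams
from scipy.spatial.transform import Rotation as R
def pose():
    s=robot.sense();T=np.eye(4);T[:3,:3]=R.from_euler('xyz',s['tool_rot'],degrees=True).as_matrix();T[:3,3]=s['tcp_pos'];return T
def px2w(name,uv,z,T=None):
    c=cams.camera_info(name);W=c['world_from_camera'] if T is None else T@c['hand_eye']
    p=cv2.undistortPoints(np.array(uv,float).reshape(-1,1,2),c['mtx'],c['distortion']).reshape(-1,2)
    d=np.c_[p,np.ones(len(p))]@W[:3,:3].T;o=W[:3,3]
    return o+d*((z-o[2])/d[:,2])[:,None]
E
```

```text
(no output)
```

View pics/crop.png

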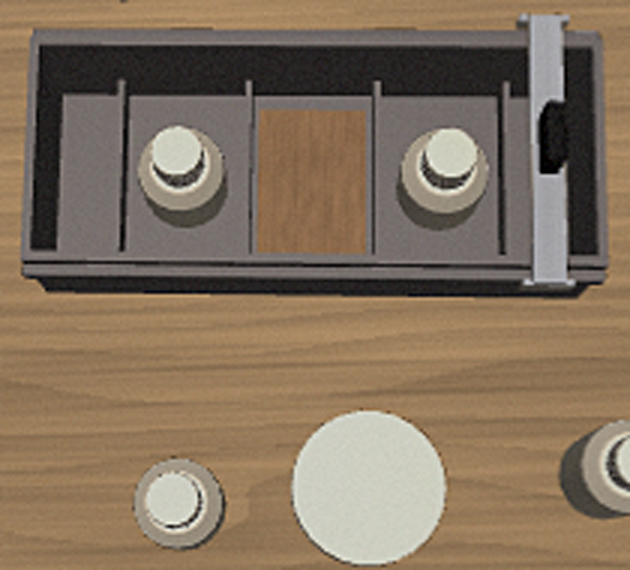

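The crop has the low-bottle cap centre at (173,500). The card spans (256..372, 109..255), and the neighbour caps are at (178,150) and (451,154). The fin is near (553,136), and the rim corners are near (35,30), (605,32), (608,282) and (22,277).

```bash
python3 - <<'E'
from h import *
np.set_printoptions(precision=4,suppress=True)
f=lambda l:np.array(l,float)/3+[205,105]
P=lambda t,l,z:print(t,px2w("top",f(l),z).tolist() if 0 else px2w("top",f(l),z)[:,:2])
P("cap",[(173,500)],.096)
P("body edges base",[(179,503)],.045)
P("card",[(256,109),(368,108),(373,256),(257,255)],.006)
P("nb caps",[(178,150),(451,154)],.102)
P("rim",[(35,30),(605,32),(608,282),(22,277)],.11)
P("fintop",[(550,135)],.153)
P("bar ends",[(545,15),(551,283)],.119)
P("tub",[(369,488)],.096)
print(pose())
E
```

```text
cap [[0.4248 0.0559]]
body edges base [[0.4256 0.0559]]
card [[ 0.691   0.0017]
 [ 0.6891 -0.0739]
 [ 0.5871 -0.0732]
 [ 0.5902  0.0037]]
nb caps [[ 0.6377  0.0488]
 [ 0.6295 -0.1178]]
rim [[ 0.7155  0.1358]
 [ 0.7011 -0.2144]
 [ 0.5459 -0.2058]
 [ 0.5597  0.1437]]
fintop [[ 0.6252 -0.1697]]
bar ends [[ 0.7101 -0.1771]
 [ 0.5446 -0.1707]]
tub [[ 0.429  -0.0603]]
[[-0.9677  0.2521 -0.0006  0.151 ]
 [ 0.2521  0.9677 -0.0016  0.5801]
 [ 0.0001 -0.0017 -1.      0.2177]
 [ 0.      0.      0.      1.    ]]
```

```bash
python3 shift.py '[[[-0.01, -0.01, 0, 0, 0, 3], [-0.03, -0.033, 0, 0, 0, 8], [-0.055, -0.06, 0, 0, 0, 14], [-0.08, -0.088, 0, 0, 0, 20], [-0.105, -0.115, 0, 0, 0, 26], [-0.13, -0.143, 0, 0, 0, 32], [-0.155, -0.17, 0, 0, 0, 38], [-0.18, -0.198, 0, 0, 0, 44], [-0.19, -0.21, 0, 0, 0, 48], [-0.2, -0.22, 0, 0, 0, 50]]]' 1.0 
cat > goal.py <<'E'
import sys
from h import *
# usage: x y z yaw -> shift in tool axes
x,y,z,w=map(float,sys.argv[1:5]);T=pose();print(np.round(T[:3,:3].T@(np.array([x,y,z])-T[:3,3]),4),
 np.round((R.from_matrix(T[:3,:3]).inv()*R.from_euler('xyz',[180,0,w],degrees=True)).as_rotvec(degrees=True),2), robot.sense()['qpos'].round(1))
E
python3 goal.py 0.425 0.056 0.2 87.5
```

```text
time_s: 0.93
tcp_pos: [0.2898, 0.3154, 0.2184]
tool_rot: [-180.0, 0.0, 115.0]
ft_force: [0.1, 0.6, -0.3]
grip_width: 0.998
gripper_force: 0.0
[-0.2923  0.0127  0.0184] [-1.000e-02  2.000e-02  2.754e+01] [ 40.6 -20.2 110.9  -0.   89.3  15.5]
```

```bash
python3 shift.py '[[[-0.012, 0, 0, 0, 0, 3], [-0.045, 0.002, 0.002, 0, 0, 7], [-0.08, 0.004, 0.004, 0, 0, 11], [-0.115, 0.005, 0.006, 0, 0, 15], [-0.15, 0.006, 0.008, 0, 0, 19], [-0.185, 0.008, 0.01, 0, 0, 22], [-0.22, 0.01, 0.012, 0, 0, 25], [-0.255, 0.011, 0.014, 0, 0, 27.5], [-0.28, 0.0127, 0.018, 0, 0, 27.5], [-0.2923, 0.0127, 0.018, 0, 0, 27.5]]]'
python3 shift.py '[[[0, 0, 0, 0, 0, 0], [0, 0, 0, 0, 0, 0]]]'
python3 goal.py 0.425 0.056 0.2 87.5
python3 - <<'E'
from h import *
T=pose();im=cams.get_image("wrist");np.save("T1.npy",T)
cv2.imwrite("pics/w1.png",im[:,:,::-1])
# predicted pixel of the cap top
c=cams.camera_info("wrist");W=np.linalg.inv(T@c['hand_eye'])
print(cv2.projectPoints(np.array([[.425,.056,.096]]),cv2.Rodrigues(W[:3,:3])[0],W[:3,3],c['mtx'],c['distortion'])[0])
E
```

```text
time_s: 1.77
tcp_pos: [0.4266, 0.0559, 0.1996]
tool_rot: [-179.9, 0.1, 87.7]
ft_force: [-0.6, 0.2, -0.6]
grip_width: 0.999
gripper_force: 0.0
time_s: 1.93
tcp_pos: [0.4259, 0.0584, 0.2002]
tool_rot: [-179.9, -0.0, 87.8]
ft_force: [0.3, 0.5, 0.7]
grip_width: 0.998
gripper_force: 0.0
[-0.0024 -0.0008  0.0002] [-0.07 -0.01  0.29] [  1.  -19.4 112.2   0.   87.3   3.2]
[[[279.31832632 204.5053833 ]]]
```

View pics/w1.png

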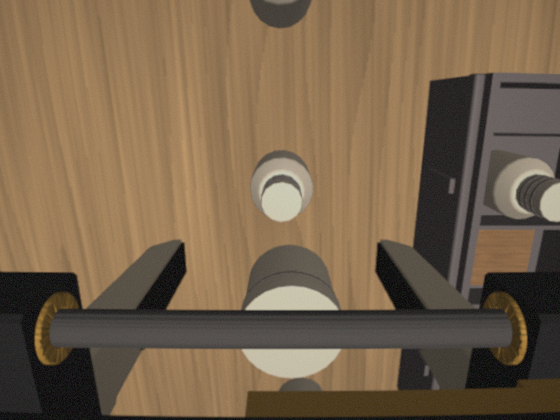

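The wrist view shows the low bottle (no tall neck) centred near (281,190), its cap top at (282,201), against a predicted (279,204). That is a difference of about 1.5 mm, so I'll work out the refined position.

```bash
python3 -c "
from h import *
print(px2w('wrist',[(282,201)],.096,np.load('T1.npy')))"; python3 goal.py 0.425 0.057 0.068 87.5
```

```text
[[0.42713983 0.05868298 0.096     ]]
[-0.0021 -0.0006  0.1324] [-0.04 -0.02  0.36] [  1.  -19.4 112.2   0.   87.3   3.2]
```

```bash
python3 shift.py '[[[0, 0, 0.012, 0, 0, 0], [-0.001, 0, 0.035, 0, 0, 0], [-0.001, 0, 0.06, 0, 0, 0], [-0.001, 0, 0.08, 0, 0, 0], [-0.001, 0, 0.1, 0, 0, 0], [-0.001, 0, 0.115, 0, 0, 0], [-0.001, 0, 0.125, 0, 0, 0], [-0.001, 0, 0.13, 0, 0, 0], [-0.001, 0, 0.132, 0, 0, 0], [-0.001, 0, 0.132, 0, 0, 0]]]'
python3 shift.py '[[[0, 0, 0, 0, 0, 0], [0, 0, 0, 0, 0, 0], [0, 0, 0, 0, 0, 0], [0, 0, 0, 0, 0, 0], [0, 0, 0, 0, 0, 0], [0, 0, 0, 0, 0, 0], [0, 0, 0, 0, 0, 0], [0, 0, 0, 0, 0, 0]]]' 0.0 20
python3 goal.py 0.425 0.057 0.068 87.5
```

```text
time_s: 2.82
tcp_pos: [0.4261, 0.0581, 0.0687]
tool_rot: [180.0, -0.0, 87.9]
ft_force: [-0.0, -0.1, 0.3]
grip_width: 1.005
gripper_force: 0.0
time_s: 3.48
tcp_pos: [0.4261, 0.0577, 0.0687]
tool_rot: [180.0, -0.0, 87.9]
ft_force: [0.0, 1.0, 0.7]
grip_width: 0.475
gripper_force: 0.0
[-0.0008 -0.0011  0.0007] [ 0.  -0.   0.4] [  0.9 -12.4 120.7   0.   71.7   3. ]
```

```bash
python3 shift.py '[[[0, 0, 0, 0, 0, 0], [0, 0, 0, 0, 0, 0], [0, 0, 0, 0, 0, 0], [0, 0, 0, 0, 0, 0], [0, 0, 0, 0, 0, 0], [0, 0, 0, 0, 0, 0]]]'
python3 shift.py '[[[0, 0, -0.005, 0, 0, 0], [0, 0, -0.015, 0, 0, 0], [0, 0, -0.035, 0, 0, 0], [0, 0, -0.06, 0, 0, 0], [0, 0, -0.085, 0, 0, 0], [0, 0, -0.11, 0, 0, 0], [0, 0, -0.13, 0, 0, 0], [0, 0, -0.145, 0, 0, 0], [0, 0, -0.15, 0, 0, 0], [0, 0, -0.15, 0, 0, 0]]]'
python3 goal.py 0.635 -0.035 0.2187 87.5
```

```text
time_s: 3.98
tcp_pos: [0.4261, 0.0577, 0.0686]
tool_rot: [-180.0, 0.0, 87.9]
ft_force: [0.0, -0.1, -0.1]
grip_width: 0.342
gripper_force: 20.0
time_s: 4.82
tcp_pos: [0.4271, 0.0578, 0.2208]
tool_rot: [179.8, -0.0, 87.9]
ft_force: [0.4, -0.9, -2.1]
grip_width: 0.341
gripper_force: 20.0
[-0.0851  0.2111  0.0028] [ 0.2  -0.01  0.4 ] [  0.9 -20.  110.5   0.   89.3   3. ]
```

```bash
python3 shift.py '[[[-0.004, 0.01, 0, 0, 0, 0], [-0.013, 0.032, 0, 0, 0, 0], [-0.024, 0.06, 0, 0, 0, 0], [-0.036, 0.09, 0, 0, 0, 0], [-0.048, 0.12, 0, 0, 0, 0], [-0.06, 0.15, 0, 0, 0, 0], [-0.071, 0.177, 0, 0, 0, 0], [-0.08, 0.198, 0, 0, 0, 0], [-0.084, 0.208, 0, 0, 0, 0], [-0.085, 0.211, 0, 0, 0, 0]]]'
python3 shift.py '[[[0, 0, 0, 0, 0, 0], [0, 0, 0, 0, 0, 0], [0, 0, 0, 0, 0, 0]]]'
python3 goal.py 0.635 -0.035 0.2187 87.5
python3 - <<'E'
from h import *
T=pose();np.save("T2.npy",T)
a=cams.get_image("wrist")[:,:,::-1];b=cams.get_image("top")[:,:,::-1]
b=cv2.resize(b[100:300,205:415],(440,420),interpolation=cv2.INTER_CUBIC)
cv2.imwrite("pics/w2.png",cv2.resize(np.hstack([a,b]),(800,336),interpolation=cv2.INTER_AREA))
E
```

```text
time_s: 5.65
tcp_pos: [0.6342, -0.0359, 0.216]
tool_rot: [-179.8, -0.0, 87.8]
ft_force: [-0.0, -0.1, -2.1]
grip_width: 0.337
gripper_force: 20.0
time_s: 5.9
tcp_pos: [0.633, -0.0344, 0.2182]
tool_rot: [-179.9, -0.0, 87.9]
ft_force: [-0.5, -0.3, -1.8]
grip_width: 0.341
gripper_force: 20.0
[-0.0006  0.0021 -0.0005] [-0.06 -0.01  0.43] [-7.7 12.8 79.4  0.  87.9 -5.7]
```

View pics/w2.png

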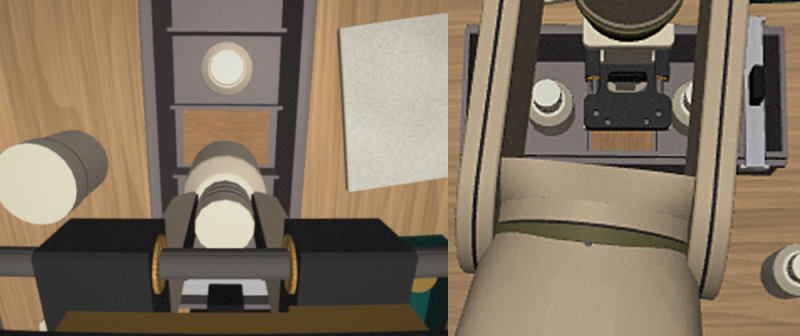

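The wrist view shows the bottle upright in the gripper, over the middle cell. The neighbour's cap is at about (285,84) in full-size pixels, and the card's far edge runs from (231,139) to (334,134).

```bash
python3 - <<'E'
from h import *
T=np.load("T2.npy");np.set_printoptions(precision=4,suppress=True)
print(px2w('wrist',[(285,84)],.102,T),px2w('wrist',[(231,139),(334,134)],.007,T))
print("dividers z.04",px2w('wrist',[(214,133),(356,131),(210,38),(358,36)],.04,T))
E
```

```text
[[0.6395 0.0511 0.102 ]] [[0.5842 0.0036 0.007 ]
 [0.6886 0.0048 0.007 ]]
dividers z.04 [[0.5734 0.0128 0.04  ]
 [0.7042 0.01   0.04  ]
 [0.5765 0.0945 0.04  ]
 [0.7049 0.0916 0.04  ]]
```

```bash
python3 shift.py '[[[0, 0, 0.01, 0, 0, 0], [-0.001, 0.002, 0.025, 0, 0, 0], [-0.001, 0.002, 0.045, 0, 0, 0], [-0.001, 0.002, 0.065, 0, 0, 0], [-0.001, 0.002, 0.085, 0, 0, 0], [-0.001, 0.002, 0.1, 0, 0, 0], [-0.001, 0.002, 0.114, 0, 0, 0], [-0.001, 0.002, 0.124, 0, 0, 0], [-0.001, 0.002, 0.13, 0, 0, 0], [-0.001, 0.002, 0.132, 0, 0, 0]]]'
python3 shift.py '[[[0, 0, 0.001, 0, 0, 0], [0, 0, 0.002, 0, 0, 0], [0, 0, 0.003, 0, 0, 0], [0, 0, 0.004, 0, 0, 0], [0, 0, 0.005, 0, 0, 0], [0, 0, 0.006, 0, 0, 0], [0, 0, 0.006, 0, 0, 0]]]'
```

```text
time_s: 6.83
tcp_pos: [0.6352, -0.0359, 0.0854]
tool_rot: [-179.9, -0.0, 87.9]
ft_force: [0.0, 0.1, -1.7]
grip_width: 0.337
gripper_force: 20.0
time_s: 7.42
tcp_pos: [0.6358, -0.036, 0.0805]
tool_rot: [-180.0, 0.0, 87.9]
ft_force: [0.2, 0.1, -2.0]
grip_width: 0.339
gripper_force: 20.0
```

```bash
python3 shift.py '[[[0, 0, 0.0005, 0, 0, 0], [0, 0, 0.001, 0, 0, 0], [0, 0, 0.0015, 0, 0, 0], [0, 0, 0.002, 0, 0, 0], [0, 0, 0.0025, 0, 0, 0], [0, 0, 0.0025, 0, 0, 0]]]'
python3 shift.py '[[[0, 0, 0.0005, 0, 0, 0], [0, 0, 0.001, 0, 0, 0], [0, 0, 0.0015, 0, 0, 0], [0, 0, 0.0015, 0, 0, 0]]]'
```

```text
time_s: 7.92
tcp_pos: [0.6357, -0.036, 0.078]
tool_rot: [-180.0, -0.0, 87.9]
ft_force: [-0.2, -0.5, -2.3]
grip_width: 0.341
gripper_force: 20.0
time_s: 8.25
tcp_pos: [0.6357, -0.036, 0.0765]
tool_rot: [-180.0, -0.0, 87.9]
ft_force: [-0.1, -0.4, -2.9]
grip_width: 0.337
gripper_force: 20.0
```

```bash
for i in 1; do python3 shift.py '[[[0, 0, 0.0005, 0, 0, 0], [0, 0, 0.001, 0, 0, 0], [0, 0, 0.001, 0, 0, 0]]]' | egrep 'tcp|ft'; done
python3 shift.py '[[[0, 0, 0.0005, 0, 0, 0], [0, 0, 0.001, 0, 0, 0], [0, 0, 0.001, 0, 0, 0]]]' | egrep 'tcp|ft'
```

```text
tcp_pos: [0.6358, -0.036, 0.0755]
ft_force: [0.3, 0.4, -2.5]
tcp_pos: [0.6359, -0.036, 0.0747]
ft_force: [-0.2, -0.8, -0.9]
```

Contact is starting. One more half-millimetre, then I'll open to 0.7 (65 mm).

```bash
python3 shift.py '[[[0, 0, 0.0005, 0, 0, 0], [0, 0, 0.0005, 0, 0, 0], [0, 0, 0.0005, 0, 0, 0]]]' | egrep 'tcp|ft'
python3 shift.py '[[[0, 0, 0.0, 0, 0, 0], [0, 0, 0, 0, 0, 0], [0, 0, 0, 0, 0, 0], [0, 0, 0, 0, 0, 0], [0, 0, 0, 0, 0, 0], [0, 0, 0, 0, 0, 0], [0, 0, 0, 0, 0, 0], [0, 0, 0, 0, 0, 0]]]' 0.7
```

```text
tcp_pos: [0.636, -0.036, 0.0746]
ft_force: [-1.5, 0.1, 2.7]
time_s: 9.67
tcp_pos: [0.6358, -0.036, 0.0741]
tool_rot: [-180.0, -0.0, 87.9]
ft_force: [0.0, 0.5, 0.1]
grip_width: 0.703
gripper_force: 0.0
```

```bash
python3 shift.py '[[[0, 0, -0.005, 0, 0, 0], [0, 0, -0.015, 0, 0, 0], [0, 0, -0.035, 0, 0, 0], [0, 0, -0.06, 0, 0, 0], [0, 0, -0.085, 0, 0, 0], [0, 0, -0.11, 0, 0, 0], [0, 0, -0.13, 0, 0, 0], [0, 0, -0.14, 0, 0, 0], [0, 0, -0.14, 0, 0, 0]]]' | egrep 'tcp|ft'
python3 goal.py 0.628 -0.171 0.214 87.5
```

```text
tcp_pos: [0.6377, -0.0362, 0.2186]
ft_force: [-0.2, 1.1, 0.8]
[-0.135  -0.0048  0.0046] [0.37 0.04 0.4 ] [-7.9 13.1 79.  -0.  87.6 -5.8]
```

```bash
python3 shift.py '[[[-0.01, 0, 0, 0, 0, 0], [-0.03, -0.001, 0, 0, 0, 0], [-0.055, -0.002, 0, 0, 0, 0], [-0.08, -0.003, 0, 0, 0, 0], [-0.105, -0.003, 0, 0, 0, 0], [-0.125, -0.003, 0, 0, 0, 0], [-0.133, -0.003, 0, 0, 0, 0], [-0.135, -0.003, 0, 0, 0, 0], [-0.135, -0.003, 0, 0, 0, 0], [-0.135, -0.003, 0, 0, 0, 0]]]' | egrep 'tcp|ft'
python3 - <<'E'
from h import *
T=pose();np.save("T3.npy",T);print(T[:3,3])
cv2.imwrite("pics/w3.png",cams.get_image("wrist")[:,:,::-1])
E
```

```text
tcp_pos: [0.6276, -0.1699, 0.2133]
ft_force: [-0.2, -0.2, -0.7]
[ 0.62764199 -0.1698735   0.21330932]
```

View pics/w3.png

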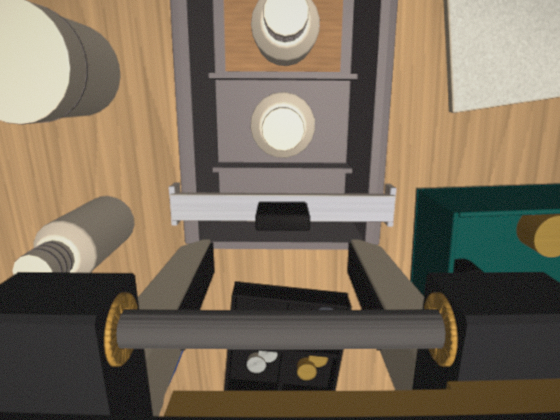

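The bottle stands upright in its cell at about (285,20), well clear of the fingers. The fin's top is near (283,220), spanning x from 255 to 311, and the bar's ends are at (172,205) and (394,205).

```bash
python3 - <<'E'
from h import *
T=np.load("T3.npy");np.set_printoptions(precision=4,suppress=True)
print(px2w('wrist',[(283,220),(255,229),(311,229),(257,212),(309,212)],.153,T))
print(px2w('wrist',[(176,196),(389,197),(176,220),(389,218)],.119,T))
E
python3 goal.py 0.628 -0.175 0.124 87.5
```

```text
[[ 0.6294 -0.1702  0.153 ]
 [ 0.611  -0.1757  0.153 ]
 [ 0.6473 -0.177   0.153 ]
 [ 0.6129 -0.1643  0.153 ]
 [ 0.6462 -0.1654  0.153 ]]
[[ 0.5518 -0.1603  0.119 ]
 [ 0.7072 -0.1666  0.119 ]
 [ 0.5497 -0.1786  0.119 ]
 [ 0.7079 -0.1827  0.119 ]]
[-0.0055  0.0004  0.0896] [-0.04 -0.04  0.46] [-19.6  15.4  76.8   0.   87.8 -17.6]
```

```bash
python3 shift.py '[[[0, 0, 0.01, 0, 0, 0], [-0.002, 0.001, 0.03, 0, 0, 0], [-0.002, 0.001, 0.05, 0, 0, 0], [-0.002, 0.001, 0.068, 0, 0, 0], [-0.002, 0.001, 0.08, 0, 0, 0], [-0.002, 0.001, 0.086, 0, 0, 0], [-0.002, 0.001, 0.089, 0, 0, 0], [-0.002, 0.001, 0.089, 0, 0, 0]]]'| egrep 'tcp|ft'
python3 shift.py '[[[0, 0, 0, 0, 0, 0], [0, 0, 0, 0, 0, 0], [0, 0, 0, 0, 0, 0], [0, 0, 0, 0, 0, 0], [0, 0, 0, 0, 0, 0], [0, 0, 0, 0, 0, 0], [0, 0, 0, 0, 0, 0]]]' 0.0 20
python3 goal.py 0.6425 0.124 0.124 87.5
```

```text
tcp_pos: [0.6288, -0.1725, 0.1248]
ft_force: [0.5, -0.1, 0.2]
time_s: 12.55
tcp_pos: [0.6287, -0.173, 0.1257]
tool_rot: [-180.0, 0.0, 87.9]
ft_force: [-3.7, 0.4, 4.7]
grip_width: 0.387
gripper_force: 20.0
[0.2973 0.0029 0.0017] [-0.    0.01  0.39] [-19.9  18.7  82.2  -0.   79.2 -17.8]
```

```bash
python3 shift.py '[[[0.005, 0, 0, 0, 0, 0], [0.015, 0, 0, 0, 0, 0], [0.03, 0, 0, 0, 0, 0], [0.045, 0, 0, 0, 0, 0], [0.06, 0, 0, 0, 0, 0], [0.075, 0.001, 0, 0, 0, 0], [0.09, 0.001, 0, 0, 0, 0], [0.105, 0.001, 0, 0, 0, 0], [0.115, 0.001, 0, 0, 0, 0], [0.12, 0.001, 0, 0, 0, 0]]]'| egrep 'tcp|ft|rip'
python3 shift.py '[[[0.005, 0, 0, 0, 0, 0], [0.015, 0, 0, 0, 0, 0], [0.03, 0, 0, 0, 0, 0], [0.045, 0, 0, 0, 0, 0], [0.06, 0, 0, 0, 0, 0], [0.075, 0.001, 0, 0, 0, 0], [0.09, 0.001, 0, 0, 0, 0], [0.105, 0.001, 0, 0, 0, 0], [0.115, 0.001, 0, 0, 0, 0], [0.12, 0.001, 0, 0, 0, 0]]]'| egrep 'tcp|ft|rip'
python3 shift.py '[[[0.005, 0, 0, 0, 0, 0], [0.012, 0, 0, 0, 0, 0], [0.02, 0, 0, 0, 0, 0], [0.028, 0, 0, 0, 0, 0], [0.034, 0, 0, 0, 0, 0], [0.038, 0, 0, 0, 0, 0], [0.04, 0, 0, 0, 0, 0], [0.04, 0, 0, 0, 0, 0]]]'| egrep 'tcp|ft|rip'
```

```text
tcp_pos: [0.6339, -0.051, 0.1257]
ft_force: [-6.4, -1.3, 7.9]
grip_width: 0.39
gripper_force: 20.0
tcp_pos: [0.639, 0.0691, 0.1257]
ft_force: [-7.1, -1.1, 9.2]
grip_width: 0.384
gripper_force: 20.0
tcp_pos: [0.6406, 0.1086, 0.1257]
ft_force: [-5.0, 1.7, 7.2]
grip_width: 0.388
gripper_force: 20.0
```

```bash
python3 shift.py '[[[0.001, 0, 0, 0, 0, 0], [0.002, 0, 0, 0, 0, 0], [0.003, 0, 0, 0, 0, 0], [0.004, 0, 0, 0, 0, 0], [0.004, 0, 0, 0, 0, 0]]]'| egrep 'tcp|ft'
python3 shift.py '[[[0.001, 0, 0, 0, 0, 0], [0.002, 0, 0, 0, 0, 0], [0.003, 0, 0, 0, 0, 0], [0.003, 0, 0, 0, 0, 0]]]'| egrep 'tcp|ft'
```

```text
tcp_pos: [0.6408, 0.1119, 0.1257]
ft_force: [-5.4, 0.8, 7.9]
tcp_pos: [0.6409, 0.1147, 0.1257]
ft_force: [-5.6, -0.9, 7.1]
```

```bash
python3 shift.py '[[[0.001, 0, 0, 0, 0, 0], [0.002, 0, 0, 0, 0, 0], [0.003, 0, 0, 0, 0, 0], [0.003, 0, 0, 0, 0, 0]]]'| egrep 'tcp|ft'
python3 shift.py '[[[0.001, 0, 0, 0, 0, 0], [0.002, 0, 0, 0, 0, 0], [0.002, 0, 0, 0, 0, 0], [0.002, 0, 0, 0, 0, 0]]]'| egrep 'tcp|ft'
```

```text
tcp_pos: [0.6409, 0.1148, 0.1257]
ft_force: [-6.7, -12.7, 8.7]
tcp_pos: [0.6409, 0.115, 0.1257]
ft_force: [-7.9, -19.2, 10.2]
```

```bash
python3 shift.py '[[[-0.001, 0, 0, 0, 0, 0], [-0.002, 0, 0, 0, 0, 0], [-0.003, 0, 0, 0, 0, 0], [-0.003, 0, 0, 0, 0, 0]]]'| egrep 'tcp|ft'
python3 shift.py '[[[0, 0, 0, 0, 0, 0], [0, 0, 0, 0, 0, 0], [0, 0, 0, 0, 0, 0], [0, 0, 0, 0, 0, 0], [0, 0, 0, 0, 0, 0], [0, 0, 0, 0, 0, 0], [0, 0, 0, 0, 0, 0]]]' 0.7
python3 shift.py '[[[0, 0, -0.005, 0, 0, 0], [0, 0, -0.015, 0, 0, 0], [0, 0, -0.03, 0, 0, 0], [0, 0, -0.05, 0, 0, 0], [0, 0, -0.07, 0, 0, 0], [0, 0, -0.085, 0, 0, 0], [0, 0, -0.09, 0, 0, 0], [0, 0, -0.09, 0, 0, 0]]]'| egrep 'tcp|ft'
python3 shift.py '[[[-0.005, 0, 0, 0, 0, 0], [-0.015, 0, 0, 0, 0, 0], [-0.03, 0, 0, 0, 0, 0], [-0.045, 0, 0, 0, 0, 0], [-0.055, 0, 0, 0, 0, 0], [-0.06, 0, 0, 0, 0, 0], [-0.06, 0, 0, 0, 0, 0]]]'| egrep 'tcp|ft'
python3 - <<'E'
from h import *
b=cams.get_image("wrist")[:,:,::-1];a=cams.get_image("scene")[:,:,::-1]
cv2.imwrite("pics/e.png",cv2.resize(np.hstack([a,b]),(800,300),interpolation=cv2.INTER_AREA))
E
```

```text
tcp_pos: [0.6409, 0.1149, 0.1257]
ft_force: [-5.8, -7.2, 8.1]
time_s: 17.22
tcp_pos: [0.6414, 0.116, 0.125]
tool_rot: [-180.0, -0.0, 87.9]
ft_force: [-0.5, -0.3, 0.2]
grip_width: 0.698
gripper_force: 0.0
tcp_pos: [0.6427, 0.116, 0.2182]
ft_force: [-0.0, 0.8, 0.1]
tcp_pos: [0.6391, 0.0539, 0.215]
ft_force: [0.4, 0.1, 0.8]
```

View pics/e.png

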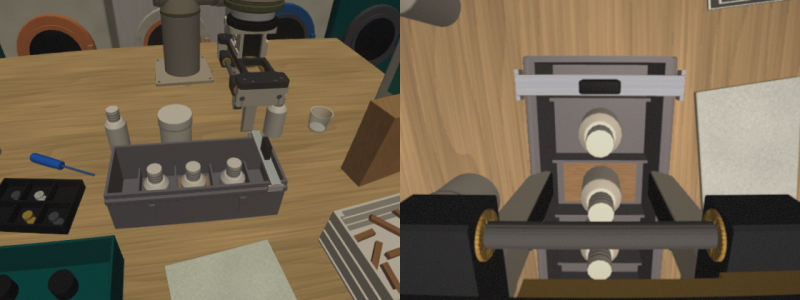

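All three bottles stand upright in their cells, with the bar at the far end around (600,85) in the right-hand picture and the gripper clear of everything.

```bash
python3 -c "
from station import robot, cams
print(robot.finish_job())"
```

```text
the job is handed in; nothing more can be done
None
```

The low bottle stands upright in the empty middle cell and is released, the gauge bar was swept over all the cells to its far stop without being blocked, and the job was handed in at about 18.5 s; the hand-in returned no verdict.

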